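Tip the milling balls into the padded cell

TASK

Carry the loaded steel scoop to the divided tray without spilling and rest its pouring lip lightly on a wall of the cell with the blue pad, with all four white milling balls still in the scoop. Then tip it gently so that the balls roll into that cell and none lands anywhere else, and set the empty scoop back down flat on the bench. Leave what is in the other cells and the glassware and crucible on the bench alone.

Things in the scene. Friction and masses are not known exactly. Their poses are not given: they have to be found in the camera images.
- scoop: sheet-steel weighing scoop (about 170 g), loose, flat on the bench with the four white balls in it. Origin: centre of the pan on its underside; +x to the spout, z up. Flat floor (2.5 mm sheet) from x = -45 to 20 mm, then a ramp rising 15.6 degrees to the open lip at x = 72 mm: the balls stay in while it is level. 52 mm wide inside up to the lip (57 outside). Rear wall 40 mm high at x = -45
- scoop_lip (a point): middle of the scoop's pouring lip, at (72, 0, 14.5) mm of the scoop: the underside of the sheet where the ramp ends. Balls run out over it once the spout is tipped down by more than about 16 degrees from level
- scoop_bowl (a point): middle of the scoop's bowl, at (-12, 0, 12) mm of the scoop; the side walls here are 34 mm high, about 30 mm at the lip
- scoop_grip (a point): centre of the scoop's handle at the place to grip it, at (-95, 0, 34) mm of the scoop, 34 mm above the bench. The handle is a straight level black rubber bar along the scoop's x, from x = -56 to -144 mm, 14 mm wide (y) and 14 mm high; the jaws close along the scoop's y
- tray: dark grey tray shell, 242 x 165 x 30 mm, fixed, floor 4 mm; origin: centre of its underside. In it a light grey egg-crate grid that stands level but on packing of unknown thickness: its wall tops are 40 to 58 mm above the bench, not reported. It holds firm. 3 cells along x by 2 along y, each 74 x 74 mm inside, walls 3 mm; cell centres at x = -77, 0, 77 mm, y = -38.5, 38.5 mm
- pad: blue pad, 70 x 70 x 3 mm, fixed, lying on the floor of the cell that the white balls go into, its centre the cell's centre and its axes parallel to the tray's (any of the six cells). Origin: centre of its underside, 4 mm above the bench
- ball1_center (a point): centre of one of the four white zirconia milling balls, 20 mm across, 25 g, loose in the scoop at the start
- ball2_center (a point): centre of one of the four white zirconia milling balls, 20 mm across, 25 g, loose in the scoop at the start
- ball3_center (a point): centre of one of the four white zirconia milling balls, 20 mm across, 25 g, loose in the scoop at the start
- ball4_center (a point): centre of one of the four white zirconia milling balls, 20 mm across, 25 g, loose in the scoop at the start
- steel_slug: bright steel cylinder 25 mm across and 25 mm high, standing in one of the other cells; origin: centre of its underside. To be left alone
- alumina_slug: cream cylinder 30 mm across and 26 mm high, standing in one of the other cells; origin: centre of its underside. To be left alone
- agate_ball_center (a point): centre of the brown ball 30 mm across in one of the other cells. To be left alone
- black_ball_center (a point): centre of the black ball 30 mm across in one of the other cells. To be left alone
- steel_ball_center (a point): centre of the dark steel ball 25 mm across in one of the other cells. To be left alone
- reagent_bottle: clear bottle with blue cap, 56 mm across, 105 mm high, origin centre of its underside. To be left alone
- beaker: glass beaker, 60 mm across, 75 mm high, origin centre of its underside. To be left alone
- crucible: small white crucible, 48 mm across, 36 mm high, origin centre of its underside. To be left alone
Not all that is in view belongs to the job. What is shaped like the scoop but purple or red is not meant.

How it is judged:
On the way, in this order (a step that is already met when the one before it is completed fails the run):
1. the scoop's lip rests on a wall of the padded cell (touching the tray, lip within 55 mm of the pad's centre seen from above) with all four balls still in it (contact force between scoop and tray above 0.2 N and horizontal distance between scoop_lip and pad below 0.055 m and distance between each of ball1_center, ball2_center, ball3_center, ball4_center and scoop_bowl below 0.075 m), for 0.2 s.
2. all four white balls lie in the padded cell (x of ball1_center in the frame of pad between -0.033 and 0.033 m and y of ball1_center in the frame of pad between -0.033 and 0.033 m and z of ball1_center in the frame of pad between 0.005 and 0.034 m and x of ball2_center in the frame of pad between -0.033 and 0.033 m and y of ball2_center in the frame of pad between -0.033 and 0.033 m and z of ball2_center in the frame of pad between 0.005 and 0.034 m and x of ball3_center in the frame of pad between -0.033 and 0.033 m and y of ball3_center in the frame of pad between -0.033 and 0.033 m and z of ball3_center in the frame of pad between 0.005 and 0.034 m and x of ball4_center in the frame of pad between -0.033 and 0.033 m and y of ball4_center in the frame of pad between -0.033 and 0.033 m and z of ball4_center in the frame of pad between 0.005 and 0.034 m), for 0.2 s.
At the end, for the whole second after the job is handed in: all four white balls lie at rest inside the padded cell (centres within 33 mm of the pad's centre along each of its axes and below the wall tops), and the empty scoop stands flat on the bench (underside within 6 mm of the bench, within 0.08 rad of level), released and still (all of step 2 and linear speed of each of ball1, ball2, ball3, ball4 below 0.05 m/s and height (world z) of scoop below 0.006 m and angle between scoop's own z axis and vertical below 0.08 rad and linear speed of scoop below 0.02 m/s); the robot touches nothing.
It fails at once if a white ball has landed outside the padded cell ((horizontal distance between ball1_center and pad above 0.055 m and height (world z) of ball1_center below 0.036 m and distance between ball1_center and scoop_bowl above 0.09 m) or (horizontal distance between ball2_center and pad above 0.055 m and height (world z) of ball2_center below 0.036 m and distance between ball2_center and scoop_bowl above 0.09 m) or (horizontal distance between ball3_center and pad above 0.055 m and height (world z) of ball3_center below 0.036 m and distance between ball3_center and scoop_bowl above 0.09 m) or (horizontal distance between ball4_center and pad above 0.055 m and height (world z) of ball4_center below 0.036 m and distance between ball4_center and scoop_bowl above 0.09 m)).
It fails at once if a white ball was flung or dropped hard (faster than 1.5 m/s) (linear speed of any of ball1, ball2, ball3, ball4 above 1.5 m/s).
It fails at once if the scoop was pressed on the tray with more than 8 N (contact force between scoop and tray above 8 N).
It fails at once if what lies in another cell was disturbed (moved by more than 30 mm) (distance of any of steel_slug, alumina_slug, agate_ball_center, black_ball_center, steel_ball_center from where it was at the start of the episode above 0.03 m).
It fails at once if the bottle, the beaker or the crucible was moved by more than 20 mm (distance of any of reagent_bottle, beaker, crucible from where it was at the start of the episode above 0.02 m).
It also fails if it takes over 72 s, if anything falls off the work surface, if the arm or the gripper's body presses on something with over 40 N, if the wrist force passes 120 N, or if a joint passes its speed limit or range.

ROBOT

A 7-joint arm with a two-finger parallel gripper is mounted at the origin on the work surface. World frame = base frame: x ahead of the robot, y to its left, z up, the work surface at z = 0. Lengths are in m, angles in rad, forces in N, time in s.
With the tool pointing down it reaches from about 0.4 to 0.85 m from the base axis. Payload 4.5 kg.
Tool frame: the origin (TCP) lies at the very end of the fingers, on their centre line; the grasp point (between the pads) lies 19 mm behind it (r.grip_point_offset is the distance from the TCP to the grasp point, in m); y points along the fingers, x is the direction in which the jaws open and shut, and the axes are right-handed (so a half turn about y gives the same grasp; the last joint's range is limited). The gripper opens to 88 mm and grips with 3 to 60 N. Pads are 18 mm wide; open, the fingers measure 123 mm over their backs; the gripper's body (75 mm by 187 mm) begins 45 mm behind the grasp point.
Start: joints at [-1.107, 0.689, -0.195, 1.565, 0.157, 0.902, -0.215], TCP at [0.26, 0.568, 0.239] pointing down, gripper open.
Joint ranges: [-3.01, 3.01], [-0.46, 2.08], [-1.47, 1.51], [0.13, 2.56], [-1, 4.14], [0.04, 2.09], [-2.66, 2.66]. Speed limits (rad/s): [2.57, 2.57, 3.14, 3.14, 3.14, 3.14, 3.14].

INTERFACE

Orientations are given as a unit quaternion [x, y, z, w].
In Python, from plant import get_state, snapshot, camera_params, job, r gives the robot as it stands.
- The arm moves only by the tool carry_out, never from a script. Its arguments are lists of equal length, an entry for each row: "offset": the shift along the world's x, y, z in m, a list of three; "twist": the turn about the world's z in degrees. In form: {"offset": [[tx, ty, tz], ...], "twist": [twist, ...]}. A call has 1 to 8 rows; each row shifts and turns the commanded pose from where the row before left it; what a row does not reach is not made up. A row lasts 1/8 s, in which the tool goes at most 62.5 mm and 10.7 degrees, less where a joint would pass 70% of its speed; a pose out of reach is approached as far as the arm can. A call with a gripper value outside its range is refused whole. "grip" is the finger opening in m, from 0 to 0.0881, set as the call begins (left out, the last holds). The fingers move at their own pace and stop on an object; "newtons" is the grip in N (left out, the last holds). Time passes only in rows, so rows that do not move let the fingers close. It gives the time, the measured TCP pose, the force and the opening at its end, in the units of the state.
- get_state(): the state, without advancing time (a new reading comes with each control period).
- snapshot(name): name is "scene" or "top"; returns the picture (400x640x3 uint8, red, green, blue); there is no depth.
- camera_params(name): a dict with "camera_matrix" (3x3 intrinsics, pixels), "eye" and "orientation" of the camera in the world. Camera axes: x right, y up, looking along -z (the intrinsics and any distortion apply to the point x, -y, -z); pixel columns grow to the right and rows downward; lengths in m; the calibration is good to about 2 mm. A picture is of the moment at which its call begins. camera_params takes no time and is no camera call.
- job.finish_job(): hands the job in, once; it reports no verdict.
The state is a dict: "clock": time; "q": joint angles; "qd": joint speeds; "joint_torque": joint torques, N m; "tool_pos": TCP position; "eef_rot": TCP orientation; "contact_force": force on the tool from outside, world axes, zero at the start; "moment": the same for the moment, N m; "opening": opening from 0.0 (shut) to 1.0 (fully open).
Only numpy, scipy, OpenCV 4.12 (cv2) and the standard library are available. Lean on these libraries where they do the work, as an engineer would, in place of code of your own. Each camera call takes 0.05 s, during which the arm holds its last target. There are 200 camera calls.

## Working session

There is one attempt and no reset: what is moved stays moved. The work goes in short steps, Python scripts to look and compute and a tool call to move; the robot and the scene stay as the last step left them, time stands still between calls to the robot, and variables do not carry over. Pictures are saved under pics/ and viewed, about 8 in all and at most 12, crops included, and the job is handed in when it is done.

Besides the shell and the picture viewer there is one more tool, called after "Emit:" as a command line: name --pt "numbers of a row" for each row, then --argument value for the rest. carry_out: Moves the arm, as the interface text tells. Its arguments: {"type":"object","properties":{"offset":{"type":"array"},"twist":{"type":"array"},"grip":{"type":"number"},"newtons":{"type":"number"}},"required":["offset","twist"]}

```bash
mkdir -p pics
cat > h.py <<'E'
import numpy as np, cv2
from scipy.spatial.transform import Rotation as R
from plant import get_state, snapshot, camera_params, job, r
def cam(n):
    p=camera_params(n); return np.array(p["camera_matrix"]),np.array(p["eye"]),R.from_quat(p["orientation"]).as_matrix() if np.size(p["orientation"])==4 else np.array(p["orientation"])
def ray(n,uv,z):
    K,e,M=cam(n); d=np.linalg.inv(K)@[uv[0],uv[1],1]; d=M@(d*[1,-1,-1]); return e+d*(z-e[2])/d[2]
def proj(n,P):
    K,e,M=cam(n); c=M.T@(np.array(P)-e); u=K@(c*[1,-1,-1]); return u[:2]/u[2]
def save(n,f,box=None,s=1):
    im=snapshot(n)[...,::-1].copy(); 
    c=im if box is None else im[box[1]:box[3],box[0]:box[2]]
    cv2.imwrite('pics/'+f,cv2.resize(c,None,fx=s,fy=s,interpolation=cv2.INTER_CUBIC)); return im
E
python3 - <<'E'
from h import *
a=save('top','top0.png');b=save('scene','scene0.png')
print({k:v for k,v in get_state().items()}); print(camera_params('top'));print(camera_params('scene'));print(r.grip_point_offset)
E
```

```text
{'clock': 0.1, 'q': array([-1.10721075,  0.68988689, -0.19451223,  1.56623972,  0.15730116,
        0.90251735, -0.21514029]), 'qd': array([ 0.0001486 , -0.00049213, -0.00085018, -0.00405352,  0.00073065,
        0.00123408,  0.00119689]), 'joint_torque': array([-3.73547547e-03, -5.28495026e+01, -1.27165820e+00, -1.53836989e+01,
       -5.25498635e-02,  1.97631416e-03,  4.80401673e-05]), 'tool_pos': array([0.26022865, 0.5676172 , 0.23799838]), 'eef_rot': array([ 0.59547007,  0.38141967, -0.38235488, -0.59475976]), 'contact_force': array([ 0.03866594, -0.69926101,  0.71847662]), 'moment': array([-0.04277748,  0.01028297, -0.01764233]), 'opening': 0.9982891164137531}
{'camera_matrix': array([[421.86425905,   0.        , 319.06642818],
       [  0.        , 421.86425905, 193.38012235],
       [  0.        ,   0.        ,   1.        ]]), 'eye': array([0.45520586, 0.0249111 , 1.25047318]), 'orientation': array([ 0.03376053, -0.0350305 , -0.7043016 ,  0.70823185])}
{'camera_matrix': array([[361.92463574,   0.        , 324.6162885 ],
       [  0.        , 361.92463574, 198.32152507],
       [  0.        ,   0.        ,   1.        ]]), 'eye': array([ 0.85574428, -0.41780265,  0.76867841]), 'orientation': array([0.30851523, 0.08487615, 0.27295104, 0.90725527])}
0.0187
```

View pics/top0.png

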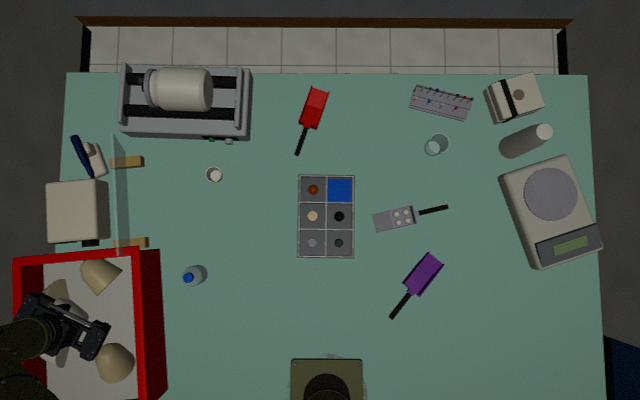

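View pics/scene0.png

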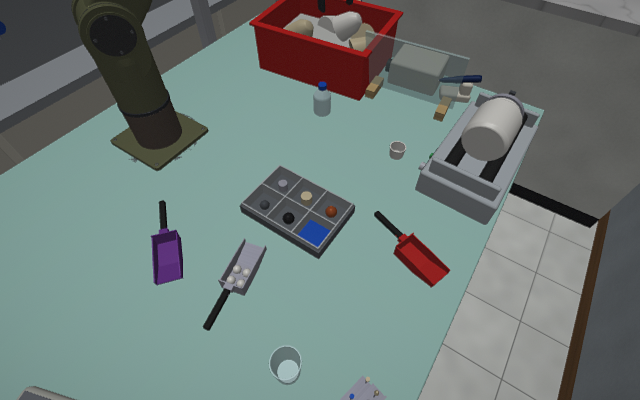

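Run:
```python
from h import *
im=save('top','crop1.png',(285,160,465,270),4.4)
hsv=cv2.cvtColor(im,cv2.COLOR_BGR2HSV)
def pts(m,box):
    z=np.zeros_like(m);x0,y0,x1,y1=box;z[y0:y1,x0:x1]=m[y0:y1,x0:x1]
    n,l,s,c=cv2.connectedComponentsWithStats(z); k=1+s[1:,4].argmax(); print(box,s[k],c[k].round(2)); return np.argwhere(l==k)[:,::-1].astype(np.float32),s[k],c[k]
# handle
p,_,c=pts((hsv[...,2]<50).astype(np.uint8),(412,195,460,225))
W=np.array([ray('top',q,.041)[:2] for q in p]); m=W.mean(0); u=np.linalg.svd(W-m)[2][0]; u*=np.sign(u[1])
t=(W-m)@u; print('handle ctr',m,'dir(+x scoop)',u,np.degrees(np.arctan2(u[1],u[0])),'len',t.min(),t.max())
# balls
p,_,c=pts((hsv[...,2]>170).astype(np.uint8),(385,200,420,232)); print('balls',ray('top',c,.0125))
# steel scoop body: anything not bench colour
p,_,c=pts(((hsv[...,1]<40)).astype(np.uint8),(365,195,418,240))
W=np.array([ray('top',q,.02)[:2] for q in p]); t=(W-m)@u; print('body along',t.min(),t.max())
# pad
p,_,c=pts(((hsv[...,0]>100)&(hsv[...,0]<130)&(hsv[...,1]>150)).astype(np.uint8),(295,170,360,260))
rc=cv2.minAreaRect(p); print('pad',ray('top',c,.007),rc)
# tray: non-bench
bench=(hsv[...,0]>65)&(hsv[...,0]<95)&(hsv[...,1]>40)
p,_,c=pts((~bench).astype(np.uint8),(285,160,366,270))
rc=cv2.minAreaRect(p); print('tray',rc); 
for q in cv2.boxPoints(rc): print(q,ray('top',q,.03).round(4),ray('top',q,.05).round(4))
```

```text
(412, 195, 460, 225) [419 205  29  10 130] [432.85 209.36]
handle ctr [ 0.52904033 -0.30392843] dir(+x scoop) [-0.23569577  0.97182689] 103.63263948541929 len -0.042816515662144686 0.04209000856291231Traceback (most recent call last):
  File "<stdin>", line 12, in <module>
  File "<stdin>", line 6, in pts
ValueError: attempt to get argmax of an empty sequence
```

View pics/crop1.png

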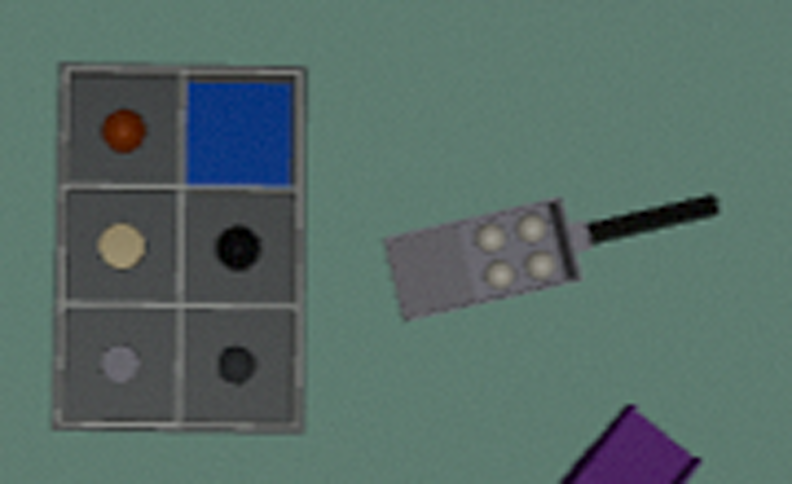

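Run:
```python
from h import *
s=get_state();M=R.from_quat(s['eef_rot']).as_matrix();print('tool axes cols\n',M.round(4)); a=np.degrees(np.arctan2(M[1,0],M[0,0]));print('jaw yaw',a)
im=cv2.imread('pics/top0.png');hsv=cv2.cvtColor(im,cv2.COLOR_BGR2HSV)
bench=(hsv[...,0]>65)&(hsv[...,0]<95)&(hsv[...,1]>50)
def comp(mask,box):
    z=np.zeros(mask.shape,np.uint8);x0,y0,x1,y1=box;z[y0:y1,x0:x1]=mask[y0:y1,x0:x1]
    n,l,st,c=cv2.connectedComponentsWithStats(z);k=1+st[1:,4].argmax();return np.argwhere(l==k)[:,::-1].astype(np.float32),c[k]
p,c=comp((hsv[...,0]>100)&(hsv[...,0]<130)&(hsv[...,1]>150),(295,170,360,260)); print('pad',ray('top',c,.007),cv2.minAreaRect(p))
p,c=comp(~bench,(285,160,366,270)); b=cv2.boxPoints(cv2.minAreaRect(p)); print(b)
for z in(.03,.05):
    W=np.array([ray('top',q,z)[:2] for q in b]); print(z,W.round(4).tolist(),'ctr',W.mean(0),'sides',np.linalg.norm(np.diff(W,axis=0),axis=1))
p,c=comp(~bench,(366,195,418,240)); b=cv2.boxPoints(cv2.minAreaRect(p)); print(b); W=np.array([ray('top',q,.03)[:2] for q in b]);print('scoop',W.round(4).tolist(),W.mean(0))
# pred scoop position
g=np.array([.52904,-.30393])+.005*np.array([-.2357,.9718]); print('grip',g,'lip',g+.167*np.array([-.2357,.9718]))
```

```text
tool axes cols
 [[ 4.167e-01 -5.000e-04 -9.091e-01]
 [ 9.091e-01 -1.300e-03  4.167e-01]
 [-1.300e-03 -1.000e+00 -1.000e-04]]
jaw yaw 65.37623131582694
pad [ 0.58701624 -0.03602354  0.007     ] ((339.0, 190.0), (22.0, 22.0), 90.0)
[[295.99997 173.99997]
 [353.99997 173.99997]
 [353.99997 257.99997]
 [295.99997 257.99997]]
0.03 [[0.6308, 0.0907], [0.6318, -0.0787], [0.389, -0.078], [0.3881, 0.0881]] ctr [0.50991913 0.00551853] sides [0.16936467 0.24285648 0.16612069]
0.05 [[0.628, 0.0896], [0.6289, -0.077], [0.39, -0.0764], [0.3892, 0.087]] ctr [0.50902254 0.00583632] sides [0.16658927 0.23887677 0.16339845]
[[371.2134  213.25839]
 [415.39883 203.06177]
 [419.99997 222.99997]
 [375.81454 233.1966 ]]
scoop [[0.5174, -0.1282], [0.5477, -0.2566], [0.4901, -0.269], [0.46, -0.1411]] [ 0.50381089 -0.19871826]
grip [ 0.5278615 -0.299071 ] lip [ 0.4884996 -0.1367804]
```

Run:
```python
from h import *
im=save('scene','crop2.png',(225,150,370,270),5.5)
```

```text
(no output)
```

View pics/crop2.png

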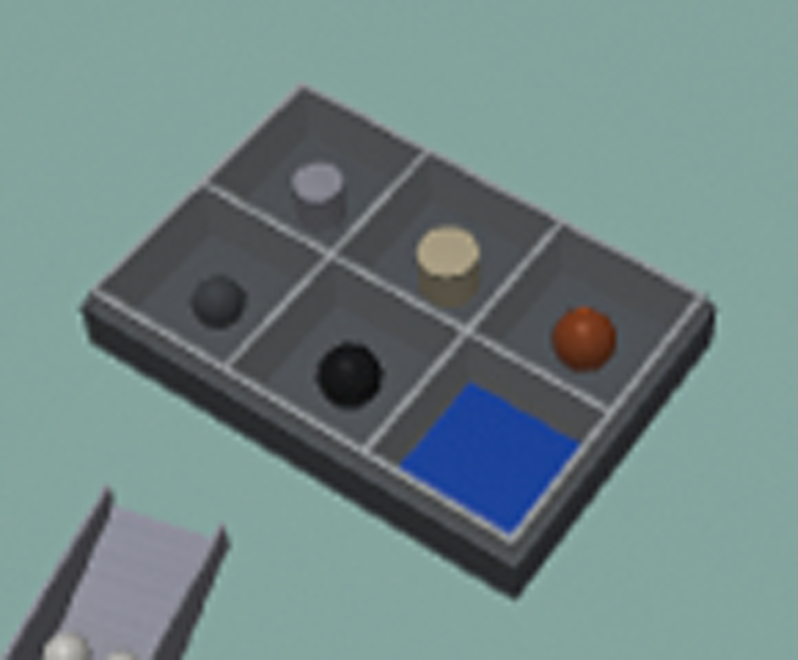

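Emit:
carry_out --pt "0.03 -0.054 0" --pt "0.03 -0.054 0" --pt "0.03 -0.054 0" --pt "0.03 -0.054 0" --pt "0.03 -0.054 0" --pt "0.03 -0.054 0" --pt "0.03 -0.054 0" --pt "0.03 -0.054 0" --twist '[-6.5, -6.5, -6.5, -6.5, -6.5, -6.5, -6.5, -6.5]' --grip 0.06

```text
clock: 1.2
tool_pos: [0.5012, 0.1345, 0.2388]
eef_rot: [-0.702, -0.081, 0.081, 0.703]
contact_force: [0.3, 0.9, 0.9]
opening: 0.679
```

Emit:
carry_out --pt "0.004 -0.054 0" --pt "0.004 -0.054 0" --pt "0.004 -0.054 0" --pt "0.004 -0.054 0" --pt "0.004 -0.054 0" --pt "0.004 -0.054 0" --pt "0.004 -0.054 0" --pt "0 -0.054 0" --twist '[0, 0, 0, 0, 0, 0, 0, 0]'

```text
clock: 2.2
tool_pos: [0.5286, -0.2974, 0.2386]
eef_rot: [-0.702, -0.083, 0.082, 0.702]
contact_force: [0.8, 0.1, 0.1]
opening: 0.682
```

Run:
```python
from h import *
s=get_state();M=R.from_quat(s['eef_rot']).as_matrix();print(s['clock'],s['tool_pos'],'jaw yaw',np.degrees(np.arctan2(M[1,0],M[0,0])),M[2].round(4),s['contact_force'],s['q'])
a=np.radians(-1);Rz=np.array([[np.cos(a),-np.sin(a)],[np.sin(a),np.cos(a)]]);t=np.array([.5095,.0055])
from scipy.optimize import least_squares
obs=[((115.5,-77),(317.7,248.2)),((38.5,-77),(292.3,231.8)),((115.5,0),(335.4,224.5)),((38.5,0),(310.1,210)),((-38.5,0),(285.3,196.2)),((38.5,77),(326.5,190.5)),((-38.5,77),(302.3,177.8))]
for z in(.04,.046,.052,.058):
    print(z,[(proj('scene',[*(t+Rz@(np.array(p)/1e3)),z])-uv).round(1).tolist() for p,uv in obs])
tp=[((38.5,0),(181/4.4+285,186/4.4+160)),((-38.5,0),(180/4.4+285,304/4.4+160)),((38.5,-77),(300/4.4+285,190/4.4+160)),((-38.5,-77),(298/4.4+285,307/4.4+160))]
for z in(.04,.058): print('top',[(np.linalg.inv(Rz)@(ray('top',uv,z)[:2]-t)*1e3-p).round(1).tolist() for p,uv in tp])
```

```text
2.2 [ 0.52855724 -0.29737621  0.23861441] jaw yaw 13.396767029721055 [ 5.e-04 -1.e+00  3.e-04] [0.75599186 0.05086739 0.08475678] [ 0.46202154  0.65971833 -0.04435218  1.62925612  0.03538     0.85321128
  0.6375201 ]
0.04 [[-0.1, -1.4], [-1.4, -1.2], [0.5, -0.7], [-0.2, -1.1], [-0.0, -1.3], [0.7, -1.5], [0.9, -1.7]]
0.046 [[-0.1, -2.7], [-1.6, -2.5], [0.6, -2.1], [-0.3, -2.5], [-0.2, -2.8], [0.8, -3.0], [0.8, -3.2]]
0.052 [[-0.1, -4.0], [-1.7, -3.9], [0.7, -3.5], [-0.3, -4.0], [-0.4, -4.3], [0.8, -4.4], [0.7, -4.7]]
0.058 [[-0.1, -5.3], [-1.9, -5.3], [0.8, -4.9], [-0.4, -5.4], [-0.6, -5.7], [0.9, -5.9], [0.6, -6.3]]
top [[-0.2, -2.3], [-0.0, -3.2], [-1.0, -3.1], [-0.2, -2.9]]
top [[-1.5, -1.9], [-0.3, -2.9], [-2.4, -1.6], [-0.5, -1.5]]
```

Emit:
carry_out --pt "0 -0.0015 -0.03" --pt "0 0 -0.035" --pt "0 0 -0.035" --pt "0 0 -0.035" --pt "0 0 -0.03" --pt "0 0 -0.028" --pt "0 0 -0.02" --pt "0 0 -0.01" --twist '[0.2, 0, 0, 0, 0, 0, 0, 0]'

```text
clock: 3.2
tool_pos: [0.5281, -0.2971, 0.0147]
eef_rot: [-0.702, -0.083, 0.084, 0.702]
contact_force: [-0.6, 0.3, -0.2]
opening: 0.68
```

Run:
```python
from h import *
print(get_state()['tool_pos'],get_state()['contact_force'])
save('scene','crop3.png',(170,190,300,360),3.4)
```

```text
[ 0.5281055  -0.29709135  0.01468999] [-0.62518563  0.28706012 -0.16318769]
```

View pics/crop3.png

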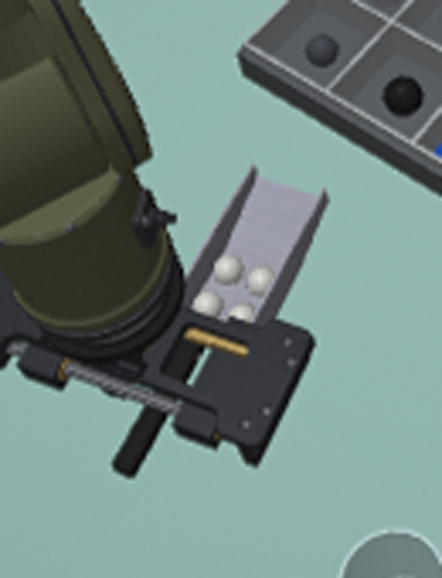

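The picture shows the handle running between the open fingers, with all four balls at the rear of the pan. I'll close and lift a little.

Emit:
carry_out --pt "0 0 0" --pt "0 0 0" --pt "0 0 0" --pt "0 0 0" --pt "0 0 0" --pt "0 0 0" --pt "0 0 0" --pt "0 0 0" --twist '[0, 0, 0, 0, 0, 0, 0, 0]' --grip 0 --newtons 55

```text
clock: 4.25
tool_pos: [0.5283, -0.2975, 0.0159]
eef_rot: [0.702, 0.084, -0.084, -0.702]
contact_force: [-0.6, -0.3, 1.8]
opening: 0.149
```

Emit:
carry_out --pt "0 0 0.002" --pt "0 0 0.004" --pt "0 0 0.005" --pt "0 0 0.005" --pt "0 0 0.004" --pt "0 0 0" --pt "0 0 0" --pt "0 0 0" --twist '[0, 0, 0, 0, 0, 0, 0, 0]'

```text
clock: 5.25
tool_pos: [0.5283, -0.2972, 0.0356]
eef_rot: [-0.702, -0.084, 0.084, 0.702]
contact_force: [-0.2, 0.3, -3.2]
opening: 0.151
```

Run:
```python
from h import *
s=get_state();print(s['tool_pos'],s['contact_force'],s['moment'],s['opening']*.0881)
save('scene','crop4.png',(170,190,330,340),4)
```

```text
[ 0.52827783 -0.29721822  0.03556126] [-0.16388704  0.33536725 -3.16438291] [-0.26816082  0.00668068 -0.01600566] 0.013318672957374385
```

View pics/crop4.png

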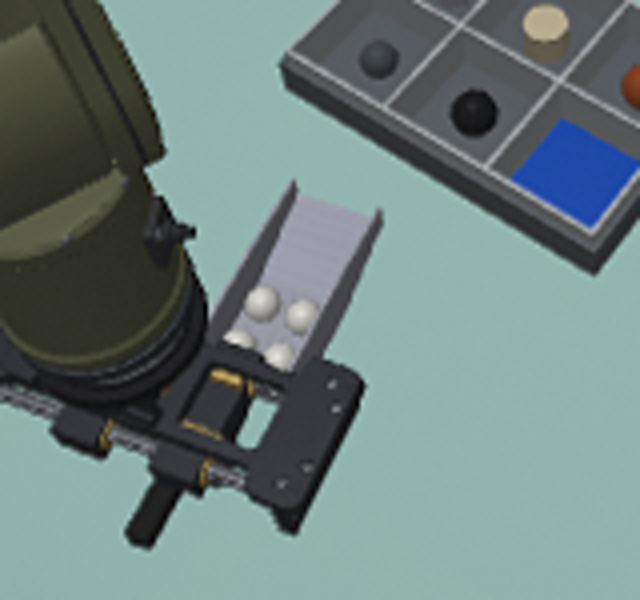

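Run:
```python
from h import *
u=np.array([-.2357,.9718]);n=np.array([.9718,.2357]);l=np.array([.5283,-.2972])+.1655*u
for z in(.035,.045,.05,.055):print(z,proj('scene',[*(l-.028*n),z]),proj('scene',[*(l+.028*n),z]))
for z in(.02,.025,.03,.035,.04):print('lipsheet',z,proj('scene',[*(l-.026*n),z]),proj('scene',[*(l+.026*n),z]))
```

```text
0.035 [244.11463023 236.0620691 ] [265.79462738 243.16789183]
0.045 [243.41754539 233.81719079] [265.29555485 240.96183775]
0.05 [243.0640509  232.67880411] [265.04242712 239.84293534]
0.055 [242.7071922  231.52958336] [264.78685892 238.71324528]
lipsheet 0.02 [245.89090352 239.6005363 ] [265.75256719 246.14503967]
lipsheet 0.025 [245.55687943 238.51475319] [265.50762132 245.07711625]
lipsheet 0.03 [245.2197489  237.41887227] [265.26037048 243.99914358]
lipsheet 0.035 [244.87946839 236.31275199] [265.010782   242.91097914]
lipsheet 0.04 [244.53599356 235.1962482 ] [264.75882256 241.81247771]
```

Emit:
carry_out --pt "0 0 0.003" --pt "0 0 0.007" --pt "0 0 0.008" --pt "0 0 0.008" --pt "0 0 0.008" --pt "0 0 0.008" --pt "0 0 0.005" --pt "0 0 0.003" --twist '[0, 0, 0, 0, 0, 0, 0, 0]'

```text
clock: 6.3
tool_pos: [0.5285, -0.2973, 0.0861]
eef_rot: [0.702, 0.084, -0.084, -0.702]
contact_force: [0.8, 0.0, -3.3]
opening: 0.15
```

Emit:
carry_out --pt "0.002 0.002 0" --pt "0.005 0.005 0" --pt "0.009 0.009 0" --pt "0.011 0.011 0" --pt "0.011 0.011 0" --pt "0.008 0.009 0" --pt "0.005 0.005 0" --pt "0.003 0.003 0" --twist '[-0.5, -1.5, -2.5, -3, -3, -2, -1.5, -0.5]'

```text
clock: 7.3
tool_pos: [0.5826, -0.2418, 0.0855]
eef_rot: [-0.707, 0.006, -0.006, 0.707]
contact_force: [-0.1, -0.4, -2.8]
opening: 0.148
```

Run:
```python
from h import *
s=get_state();M=R.from_quat(s['eef_rot']).as_matrix();print(s['tool_pos'],s['contact_force'],s['moment'],np.degrees(np.arctan2(M[1,0],M[0,0])))
save('top','crop5.png',(290,160,450,270),5)
```

```text
[ 0.5825643  -0.24176198  0.08548484] [-0.10915959 -0.38060616 -2.84558336] [-0.26701802  0.10897631  0.0503134 ] -0.9289229689317647
```

View pics/crop5.png

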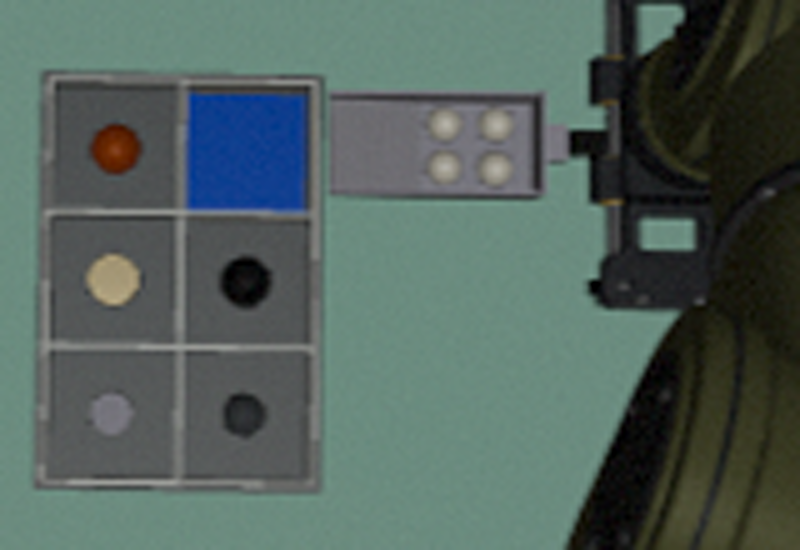

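Run:
```python
from h import *
for z in(.08,.085,.095):print('lip',z,ray('top',(290+330/5,160+143.5/5),z))
for z in(.04,.05):print('wall inner/outer',z,ray('top',(290+308/5,160+143/5),z),ray('top',(290+316/5,160+143/5),z), 'mid cross walls x',ray('top',(350,160+86/5),z)[0],ray('top',(350,160+213/5),z)[0])
# scene lip/wall height measure: far
print(proj('scene',[.5583,-.0763,.08]),proj('scene',[.6133,-.0763,.08]))
```

```text
lip 0.08 [ 0.58319655 -0.07989837  0.08      ]
lip 0.085 [ 0.5826498  -0.07945064  0.085     ]
lip 0.095 [ 0.5815563 -0.0785552  0.095    ]
wall inner/outer 0.04 [ 0.58778862 -0.07077766  0.04      ] [ 0.5878149  -0.07539701  0.04      ] mid cross walls x 0.6209514165335216 0.5472429267761129
wall inner/outer 0.05 [ 0.58669332 -0.06998715  0.05      ] [ 0.58671939 -0.07456834  0.05      ] mid cross walls x 0.619582154042452 0.5464825872351398
[292.91000384 224.8779477 ] [312.99381136 236.46994998]
```

Emit:
carry_out --pt "0 0.002 0" --pt "0 0.004 0" --pt "0 0.004 0" --pt "0 0.004 0" --pt "0 0.002 0" --pt "0 0 0" --pt "0 0 0" --pt "0 0 0" --twist '[0, 0, 0, 0, 0, 0, 0, 0]' --newtons 40

```text
clock: 8.35
tool_pos: [0.5824, -0.2266, 0.0857]
eef_rot: [0.707, -0.006, 0.006, -0.707]
contact_force: [-0.7, 0.7, -2.7]
opening: 0.145
```

Emit:
carry_out --pt "0 0 -0.001" --pt "0 0 -0.002" --pt "0 0 -0.002" --pt "0 0 -0.002" --pt "0 0 -0.001" --pt "0 0 -0.001" --pt "0 0 -0.001" --pt "0 0 0" --twist '[0, 0, 0, 0, 0, 0, 0, 0]'

```text
clock: 9.35
tool_pos: [0.5824, -0.2263, 0.0757]
eef_rot: [-0.707, 0.006, -0.006, 0.707]
contact_force: [0.2, 0.5, -2.4]
opening: 0.149
```

```bash
cat > s.py <<'E'
from h import *
s=get_state();print(s['clock'],s['tool_pos'].round(4),s['contact_force'].round(2),s['moment'].round(3))
E
python3 s.py
python3 - <<'E'
from h import *
save('scene','crop6.png',(220,170,370,290),5.2)
E
```

```text
9.35 [ 0.5824 -0.2263  0.0757] [ 0.18  0.46 -2.38] [-0.308  0.077  0.   ]
```

View pics/crop6.png

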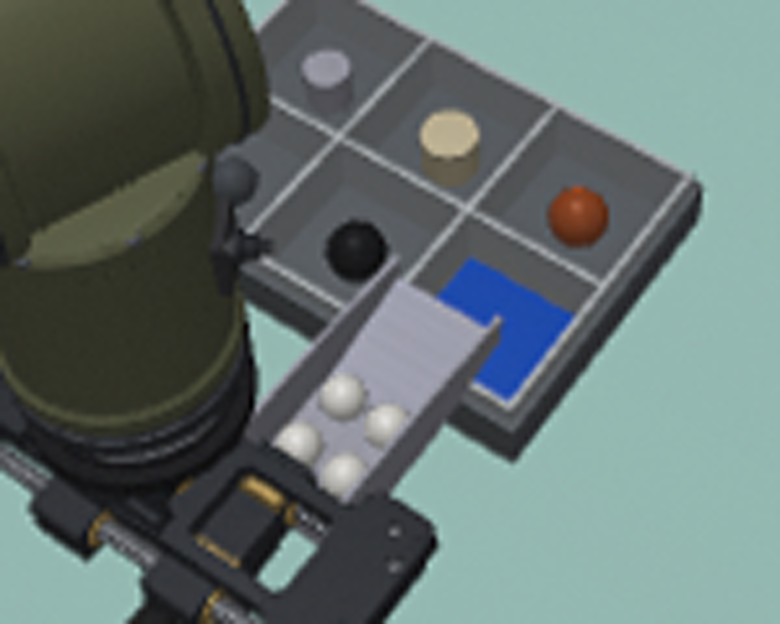

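Emit:
carry_out --pt "0 0 -0.001" --pt "0 0 -0.002" --pt "0 0 -0.002" --pt "0 0 -0.002" --pt "0 0 -0.001" --pt "0 0 -0.001" --pt "0 0 -0.001" --pt "0 0 0" --twist '[0, 0, 0, 0, 0, 0, 0, 0]'

```text
clock: 10.4
tool_pos: [0.5824, -0.2263, 0.0657]
eef_rot: [-0.707, 0.006, -0.006, 0.707]
contact_force: [-0.4, 0.2, -3.1]
opening: 0.149
```

```bash
python3 s.py
```

```text
10.4 [ 0.5824 -0.2263  0.0657] [-0.38  0.22 -3.09] [-0.239  0.064  0.032]
```

Emit:
carry_out --pt "0 0 -0.001" --pt "0 0 -0.001" --pt "0 0 -0.001" --pt "0 0 -0.001" --pt "0 0 0" --pt "0 0 0" --twist '[0, 0, 0, 0, 0, 0]'

```text
clock: 11.15
tool_pos: [0.5824, -0.2263, 0.0618]
eef_rot: [0.707, -0.006, 0.006, -0.707]
contact_force: [-0.2, -0.8, -2.4]
opening: 0.151
```

```bash
python3 s.py
```

```text
11.15 [ 0.5824 -0.2263  0.0618] [-0.21 -0.84 -2.37] [-0.295  0.118 -0.015]
```

Emit:
carry_out --pt "0 0 -0.001" --pt "0 0 -0.001" --pt "0 0 -0.001" --pt "0 0 0" --twist '[0, 0, 0, 0]'

```text
clock: 11.65
tool_pos: [0.5823, -0.2263, 0.0586]
eef_rot: [-0.707, 0.006, -0.006, 0.707]
contact_force: [-0.2, 0.1, -2.7]
opening: 0.152
```

```bash
python3 s.py
```

```text
11.65 [ 0.5823 -0.2263  0.0586] [-0.2   0.12 -2.74] [-0.259  0.077  0.005]
```

Emit:
carry_out --pt "0 0 -0.001" --pt "0 0 -0.001" --pt "0 0 -0.001" --pt "0 0 0" --twist '[0, 0, 0, 0]'

```text
clock: 12.15
tool_pos: [0.5823, -0.2263, 0.0556]
eef_rot: [-0.707, 0.006, -0.006, 0.707]
contact_force: [0.3, 0.5, -2.4]
opening: 0.15
```

```bash
python3 s.py
```

```text
12.15 [ 0.5823 -0.2263  0.0556] [ 0.32  0.54 -2.42] [-0.251  0.025  0.04 ]
```

Emit:
carry_out --pt "0 0 -0.001" --pt "0 0 -0.001" --pt "0 0 -0.001" --pt "0 0 0" --twist '[0, 0, 0, 0]'

```text
clock: 12.65
tool_pos: [0.5823, -0.2263, 0.0526]
eef_rot: [-0.707, 0.006, -0.006, 0.707]
contact_force: [-0.4, -0.2, -2.0]
opening: 0.148
```

```bash
python3 s.py
```

```text
12.65 [ 0.5823 -0.2263  0.0526] [-0.36 -0.19 -1.96] [-0.247  0.049 -0.002]
```

Emit:
carry_out --pt "0 0 -0.001" --pt "0 0 -0.001" --pt "0 0 0" --twist '[0, 0, 0]'

```text
clock: 13.02
tool_pos: [0.5824, -0.2263, 0.0506]
eef_rot: [-0.707, 0.006, -0.006, 0.707]
contact_force: [0.1, 1.3, -3.6]
opening: 0.154
```

```bash
python3 s.py
```

```text
13.025 [ 0.5824 -0.2263  0.0506] [ 0.13  1.33 -3.56] [-0.275  0.084 -0.016]
```

Emit:
carry_out --pt "0 0 -0.001" --pt "0 0 -0.001" --pt "0 0 0" --twist '[0, 0, 0]'

```text
clock: 13.4
tool_pos: [0.5824, -0.2263, 0.0487]
eef_rot: [-0.707, 0.006, -0.006, 0.707]
contact_force: [0.5, 0.5, -2.3]
opening: 0.15
```

```bash
python3 s.py
```

```text
13.4 [ 0.5824 -0.2263  0.0487] [ 0.52  0.51 -2.34] [-0.269 -0.014  0.016]
```

Emit:
carry_out --pt "0 0 -0.001" --pt "0 0 -0.001" --pt "0 0 0" --twist '[0, 0, 0]'

```text
clock: 13.78
tool_pos: [0.5824, -0.2265, 0.0468]
eef_rot: [0.707, -0.006, 0.006, -0.707]
contact_force: [-0.9, -1.3, -2.1]
opening: 0.151
```

```bash
python3 s.py
```

```text
13.775 [ 0.5824 -0.2265  0.0468] [-0.87 -1.28 -2.15] [-0.308  0.094  0.007]
```

Emit:
carry_out --pt "0 0 -0.001" --pt "0 0 -0.0005" --pt "0 0 0" --twist '[0, 0, 0]'

```text
clock: 14.15
tool_pos: [0.5825, -0.2267, 0.0453]
eef_rot: [0.707, -0.006, 0.006, -0.707]
contact_force: [0.7, -1.6, -1.2]
opening: 0.149
```

```bash
python3 s.py
```

```text
14.15 [ 0.5825 -0.2267  0.0453] [ 0.7  -1.56 -1.19] [-0.414  0.071 -0.019]
```

Emit:
carry_out --pt "0 0 0" --pt "0 0 0" --pt "0 0 0" --pt "0 0 0" --twist '[0, 0, 0, 0]'

```text
clock: 14.65
tool_pos: [0.5825, -0.2264, 0.0453]
eef_rot: [0.707, -0.006, 0.006, -0.707]
contact_force: [1.0, -1.5, -1.1]
opening: 0.149
```

```bash
python3 s.py
```

```text
14.65 [ 0.5825 -0.2264  0.0453] [ 1.03 -1.54 -1.06] [-0.426  0.091 -0.004]
```

Emit:
carry_out --pt "0 0 0" --pt "0 0 0" --pt "0 0 0" --pt "0 0 0" --twist '[0, 0, 0, 0]' --newtons 15

```text
clock: 15.15
tool_pos: [0.5824, -0.2264, 0.0453]
eef_rot: [0.707, -0.006, 0.006, -0.707]
contact_force: [0.6, -2.3, -1.0]
opening: 0.16
```

```bash
python3 s.py;  python3 - <<'E'
from h import *
save('scene','crop7.png',(220,170,370,290),5.2)
E
```

```text
15.15 [ 0.5824 -0.2264  0.0453] [ 0.61 -2.33 -1.  ] [-0.517  0.104 -0.046]
```

View pics/crop7.png

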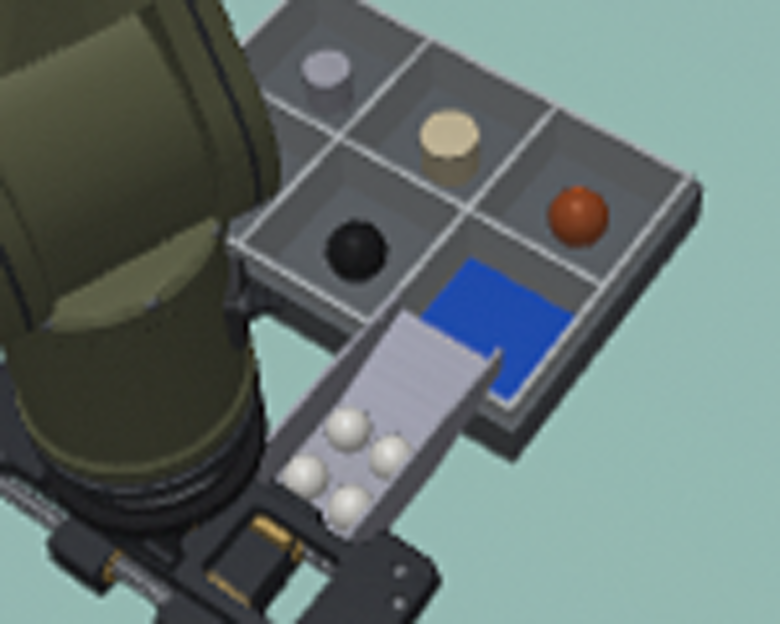

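Emit:
carry_out --pt "0 0 0" --pt "0 0.0005 0.002" --pt "0 0.0005 0.003" --pt "0 0.0005 0.003" --pt "0 0.0005 0.003" --pt "0 0.001 0.003" --pt "0 0.001 0.003" --pt "0 0 0" --twist '[0, 0, 0, 0, 0, 0, 0, 0]' --newtons 8

```text
clock: 16.2
tool_pos: [0.5825, -0.2222, 0.0626]
eef_rot: [0.707, -0.006, 0.006, -0.707]
contact_force: [-0.6, -0.5, -1.9]
opening: 0.154
```

```bash
python3 s.py;  python3 - <<'E'
from h import *
save('scene','crop8.png',(220,170,370,290),5.2)
E
```

```text
16.2 [ 0.5825 -0.2222  0.0626] [-0.57 -0.46 -1.85] [-0.209  0.127  0.006]
```

View pics/crop8.png

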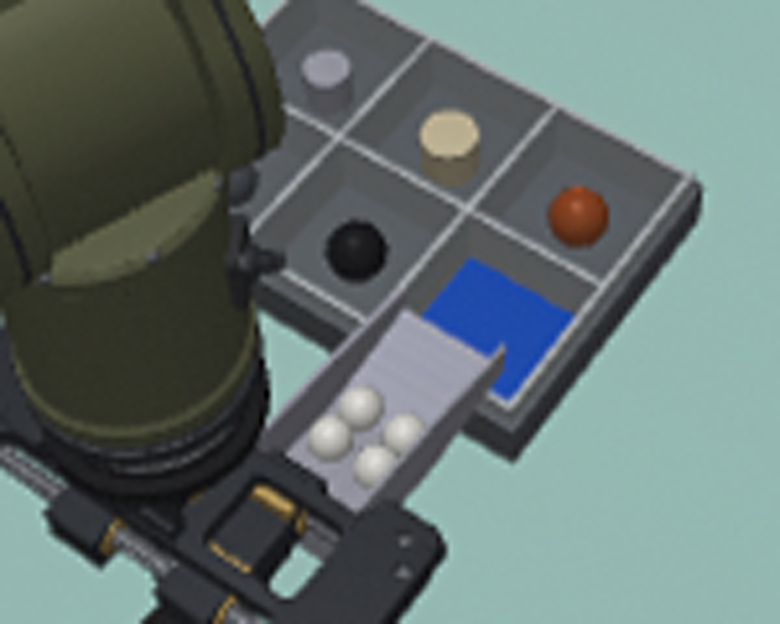

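Emit:
carry_out --pt "0 0.0005 0.002" --pt "0 0.0005 0.002" --pt "0 0.001 0.003" --pt "0 0.001 0.003" --pt "0 0.001 0.003" --pt "0 0.001 0.003" --pt "0 0 0" --pt "0 0 0" --twist '[0, 0, 0, 0, 0, 0, 0, 0]'

```text
clock: 17.25
tool_pos: [0.5824, -0.2173, 0.0782]
eef_rot: [-0.707, 0.006, -0.006, 0.707]
contact_force: [-0.4, -1.4, -1.5]
opening: 0.159
```

Emit:
carry_out --pt "0 0.0005 0.001" --pt "0 0.0005 0.001" --pt "0 0.0005 0.001" --pt "0 0.0005 0.001" --pt "0 0.0005 0.001" --pt "0 0.0005 0.001" --pt "0 0.0005 0.001" --pt "0 0 0" --twist '[0, 0, 0, 0, 0, 0, 0, 0]'

```text
clock: 18.25
tool_pos: [0.5825, -0.2137, 0.0853]
eef_rot: [-0.707, 0.006, -0.006, 0.707]
contact_force: [-0.6, -1.0, -1.2]
opening: 0.156
```

```bash
cat > b.py <<'E'
from h import *
import sys
s=get_state();print(s['clock'],s['tool_pos'].round(4),s['contact_force'].round(2),s['moment'].round(3))
im=snapshot('top')[...,::-1].copy();cv2.imwrite('pics/t_%.2f.png'%s['clock'],im)
h=cv2.cvtColor(im,cv2.COLOR_BGR2HSV)
m=((h[...,2]>125)&(h[...,1]<60)).astype(np.uint8); z=np.zeros_like(m); z[170:215,326:405]=m[170:215,326:405]
n,l,st,c=cv2.connectedComponentsWithStats(z)
for i in range(1,n):
    if st[i,4]>5: print(st[i].tolist(),c[i].round(1).tolist(),ray('top',c[i],.03)[:2].round(3))
E
python3 b.py
```

```text
18.25 [ 0.5825 -0.2137  0.0853] [-0.61 -0.98 -1.17] [-0.238  0.075  0.023]
[328, 170, 4, 4, 6] [329.0, 171.3] [ 0.639 -0.006]
[357, 172, 6, 4, 8] [359.5, 173.8] [ 0.633 -0.095]
[382, 172, 7, 5, 12] [384.7, 174.0] [ 0.632 -0.168]
[391, 172, 5, 3, 6] [393.3, 173.2] [ 0.635 -0.194]
[365, 175, 3, 4, 6] [366.0, 176.2] [ 0.626 -0.114]
[369, 174, 4, 3, 8] [370.5, 174.9] [ 0.63  -0.127]
[343, 176, 10, 1, 10] [347.5, 176.0] [ 0.626 -0.06 ]
[360, 176, 5, 3, 7] [361.9, 177.0] [ 0.623 -0.102]
[376, 178, 8, 1, 8] [379.5, 178.0] [ 0.62  -0.153]
[390, 180, 3, 5, 9] [390.7, 181.9] [ 0.609 -0.186]
[364, 183, 6, 5, 23] [366.6, 185.0] [ 0.6   -0.115]
[371, 183, 6, 5, 24] [373.7, 185.0] [ 0.6   -0.136]
[364, 191, 6, 6, 23] [366.3, 193.3] [ 0.575 -0.114]
[371, 191, 6, 6, 25] [373.4, 193.6] [ 0.575 -0.135]
[359, 195, 5, 3, 7] [361.0, 196.3] [ 0.567 -0.099]
[373, 201, 5, 14, 23] [375.0, 208.1] [ 0.532 -0.139]
[385, 201, 15, 7, 27] [393.4, 204.0] [ 0.545 -0.193]
[326, 202, 18, 1, 18] [334.5, 202.0] [ 0.549 -0.022]
[326, 204, 1, 11, 11] [326.0, 209.0] [0.529 0.003]
[356, 206, 6, 6, 10] [358.8, 208.6] [ 0.531 -0.092]
[363, 207, 8, 7, 24] [366.9, 210.4] [ 0.526 -0.116]
[378, 207, 4, 5, 9] [379.1, 209.6] [ 0.528 -0.151]
[393, 207, 5, 4, 10] [394.6, 208.5] [ 0.532 -0.196]
[383, 208, 4, 5, 6] [384.0, 210.3] [ 0.526 -0.165]
```

Emit:
carry_out --pt "0 0.0005 0.001" --pt "0 0.0005 0.001" --pt "0 0.0005 0.001" --pt "0 0.0005 0.001" --pt "0 0.0005 0.001" --pt "0 0.0005 0.001" --pt "0 0.0005 0.001" --pt "0 0.0005 0.001" --twist '[0, 0, 0, 0, 0, 0, 0, 0]'

```text
clock: 19.3
tool_pos: [0.5824, -0.2098, 0.0933]
eef_rot: [0.707, -0.006, 0.006, -0.707]
contact_force: [-0.6, -0.5, -2.3]
opening: 0.159
```

Emit:
carry_out --pt "0 0.0005 0.001" --pt "0 0.0005 0.001" --pt "0 0.0005 0.001" --pt "0 0.0005 0.001" --pt "0 0.0005 0.001" --pt "0 0 0" --pt "0 0 0" --pt "0 0 0" --twist '[0, 0, 0, 0, 0, 0, 0, 0]'

```text
clock: 20.3
tool_pos: [0.5824, -0.2072, 0.0982]
eef_rot: [-0.707, 0.006, -0.006, 0.707]
contact_force: [-0.4, -0.6, -1.3]
opening: 0.163
```

```bash
sed -i 's/h\[...,2\]>125/h[...,2]>140/; s/\[170:215,326:405\]/[178:201,326:385]/g' b.py; python3 b.py
```

```text
20.3 [ 0.5824 -0.2072  0.0982] [-0.39 -0.64 -1.26] [-0.17   0.087 -0.023]
[330, 184, 5, 4, 17] [332.1, 185.6] [ 0.597 -0.015]
[343, 185, 5, 5, 17] [345.0, 186.6] [ 0.594 -0.052]
[330, 192, 5, 5, 18] [332.1, 193.7] [ 0.574 -0.015]
[342, 195, 5, 5, 17] [343.6, 197.0] [ 0.564 -0.048]
```

Emit:
carry_out --pt "0 0 0" --pt "0 0 0" --pt "0 0 0.004" --pt "0 0 0.008" --pt "0 0 0.01" --pt "0 0 0.01" --pt "0 0 0.01" --pt "0 0 0.008" --twist '[0, 0, 0, 0, 0, 0, 0, 0]' --newtons 40

```text
clock: 21.35
tool_pos: [0.5826, -0.2074, 0.1492]
eef_rot: [0.707, -0.005, 0.006, -0.707]
contact_force: [-1.0, 0.5, -1.6]
opening: 0.147
```

Emit:
carry_out --pt "-0.002 -0.006 0" --pt "-0.007 -0.012 0" --pt "-0.009 -0.016 0" --pt "-0.009 -0.016 0" --pt "-0.009 -0.016 0" --pt "-0.009 -0.016 0" --pt "-0.007 -0.012 0" --pt "-0.003 -0.006 0" --twist '[0, 0, 0, 0, 0, 0, 0, 0]'

```text
clock: 22.35
tool_pos: [0.5267, -0.3085, 0.1483]
eef_rot: [0.707, -0.006, 0.006, -0.707]
contact_force: [0.2, 0.6, -2.3]
opening: 0.151
```

```bash
python3 b.py
python3 - <<'E'
from h import *
save('scene','crop9.png',(160,150,370,330),3.7)
E
```

```text
22.35 [ 0.5267 -0.3085  0.1483] [ 0.16  0.61 -2.31] [-0.199  0.076  0.015]
[330, 184, 5, 4, 17] [332.1, 185.6] [ 0.597 -0.015]
[343, 185, 5, 5, 19] [345.4, 186.8] [ 0.594 -0.053]
[330, 192, 5, 5, 19] [331.8, 193.8] [ 0.573 -0.014]
[342, 195, 5, 5, 18] [343.9, 197.3] [ 0.563 -0.049]
```

View pics/crop9.png

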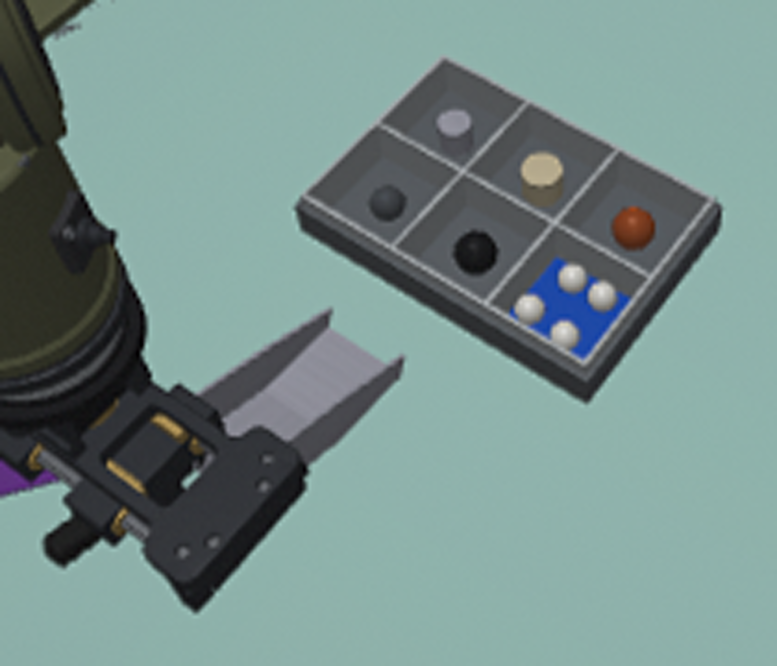

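Emit:
carry_out --pt "0 0 -0.006" --pt "0 0 -0.012" --pt "0 0 -0.014" --pt "0 0 -0.014" --pt "0 0 -0.014" --pt "0 0 -0.012" --pt "0 0 -0.008" --pt "0 0 -0.004" --twist '[0, 0, 0, 0, 0, 0, 0, 0]'

```text
clock: 23.45
tool_pos: [0.5273, -0.3073, 0.0637]
eef_rot: [-0.707, 0.006, -0.006, 0.707]
contact_force: [0.7, 1.3, -2.0]
opening: 0.145
```

Emit:
carry_out --pt "0 0 0" --pt "0 0 -0.004" --pt "0 -0.001 -0.004" --pt "0 -0.002 -0.004" --pt "0 -0.003 -0.004" --pt "0 -0.002 -0.004" --pt "0 -0.002 -0.004" --pt "0 -0.002 -0.004" --twist '[0, 0, 0, 0, 0, 0, 0, 0]' --newtons 8

```text
clock: 24.45
tool_pos: [0.5274, -0.3191, 0.0359]
eef_rot: [-0.707, 0.006, -0.006, 0.707]
contact_force: [0.0, 0.4, -0.4]
opening: 0.155
```

```bash
python3 s.py
```

```text
24.45 [ 0.5274 -0.3191  0.0359] [ 0.05  0.41 -0.42] [ 0.245  0.027 -0.048]
```

Emit:
carry_out --pt "0 -0.001 -0.004" --pt "0 -0.001 -0.004" --pt "0 0 -0.004" --pt "0 0 -0.004" --pt "0 0 -0.003" --pt "0 0 -0.001" --pt "0 0 0" --pt "0 0 0" --twist '[0, 0, 0, 0, 0, 0, 0, 0]'

```text
clock: 25.45
tool_pos: [0.5274, -0.3212, 0.0163]
eef_rot: [-0.707, 0.006, -0.006, 0.707]
contact_force: [-0.2, -1.1, 1.8]
opening: 0.157
```

```bash
python3 s.py
```

```text
25.45 [ 0.5274 -0.3212  0.0163] [-0.23 -1.11  1.78] [-0.151  0.173 -0.057]
```

Emit:
carry_out --pt "0 0 0" --pt "0 0 0" --pt "0 0 0" --pt "0 0 0" --pt "0 0 0" --pt "0 0 0" --pt "0 0 0" --pt "0 0 0" --twist '[0, 0, 0, 0, 0, 0, 0, 0]' --grip 0.06

```text
clock: 26.45
tool_pos: [0.5274, -0.3213, 0.0162]
eef_rot: [-0.707, 0.006, -0.006, 0.707]
contact_force: [-0.2, -0.2, -0.0]
opening: 0.68
```

Emit:
carry_out --pt "0 0 0.01" --pt "0 0 0.02" --pt "0 0 0.03" --pt "0 0 0.04" --pt "0 0 0.04" --pt "0 -0.02 0.03" --pt "0 -0.03 0.02" --pt "0 0 0" --twist '[0, 0, 0, 0, 0, 0, 0, 0]'

```text
clock: 27.45
tool_pos: [0.5274, -0.3752, 0.2096]
eef_rot: [0.709, -0.006, 0.009, -0.705]
contact_force: [-1.0, -0.7, -0.5]
opening: 0.681
```

```bash
python3 b.py
python3 - <<'E'
from h import *
save('scene','crop10.png',(160,150,370,330),3.7)
E
```

```text
27.45 [ 0.5274 -0.3752  0.2096] [-0.97 -0.69 -0.53] [-0.032  0.031  0.007]
[331, 184, 4, 4, 12] [332.2, 185.7] [ 0.597 -0.015]
[344, 185, 4, 4, 14] [345.5, 186.7] [ 0.594 -0.054]
[330, 192, 4, 4, 12] [331.7, 193.8] [ 0.573 -0.014]
[343, 196, 3, 4, 12] [344.0, 197.5] [ 0.563 -0.049]
```

View pics/crop10.png

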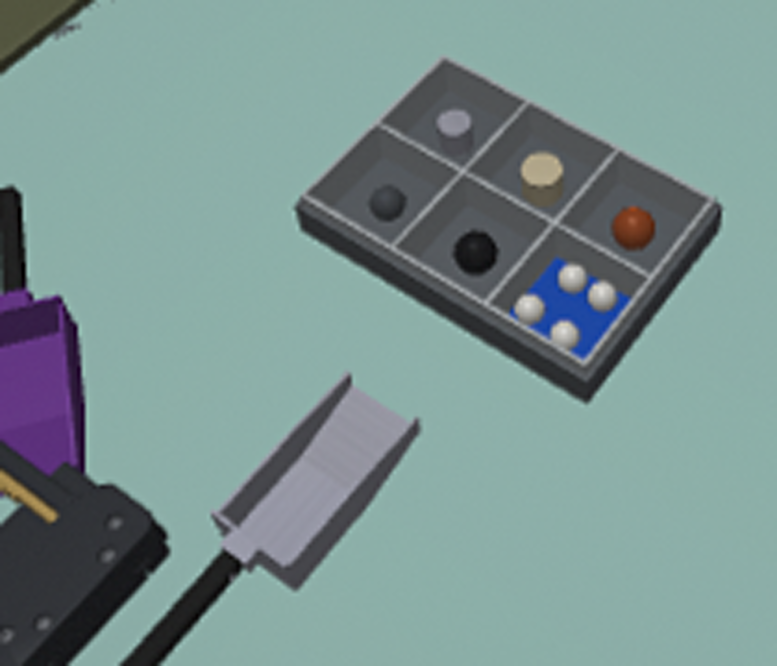

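```bash
python3 -c "
from h import *
print(job.finish_job())"
```

```text
the job is handed in; nothing more can be done
None
```

The job is done and handed in at about 27.5 s of the 72 s limit. All four white balls are in the blue-pad cell, and the empty scoop is released on the bench.

**What I did:** I gripped the steel scoop by its handle and carried it level to the tray. I lowered the lip onto the −y wall of the padded cell until the force readings showed contact. Then I loosened the grip and raised the handle in an arc, so the scoop pivoted on the wall and the balls rolled out slowly at about 20° of tilt. I set the scoop back near its start, pressing it level against the bench before letting go.

**Last checks:**
- **Balls:** in the last top view the four balls are within about 25 mm of the pad's centre along each axis, against a limit of 33 mm. They stayed put to within about 1 mm over the last three pictures.
- **Scoop:** it looks flat in the last picture. I did not measure its tilt or height as numbers.
- **Gripper:** it is open and about 0.2 m up, with only sensor noise on the force reading.
- **Other things:** the contents of the other cells look untouched. The glassware and crucible were outside the last close crop; I kept clear of them but did not check them again.

**What disagreed:** height estimates from the scene camera read about 1 px, or a few millimetres, low. They put the wall tops at or just under 40 mm, the least they can be, so I used the force readings to find the wall. Contact came at roughly 42 mm. I never measured the scoop-to-tray force directly; the wrist readings changed by only about 2 to 3 N, against a limit of 8 N.

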